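# Hold the bulldog clip open astride the chart card

### The arm

A 6-joint arm with a two-finger parallel gripper is mounted at the origin on the work surface. World frame = base frame: x ahead of the robot, y to its left, z up, the work surface at z = 0. Lengths are in m, angles in rad, forces in N, time in s.
With the tool pointing down it reaches from about 0.3 to 0.875 m from the base axis. Payload 6.4 kg.
Tool frame: the origin (TCP) lies at the very end of the fingers, on their centre line; the grasp point (between the pads) lies 19 mm behind it; z points along the fingers, y is the direction in which the jaws open and shut (so a half turn about z gives the same grasp; the last joint's range is limited). The gripper opens to 88 mm and grips with 3 to 60 N. Pads are 18 mm wide; open, the fingers measure 123 mm over their backs; the gripper's body (75 mm by 187 mm) begins 45 mm behind the grasp point.
Start: joints at [0.999, 0.181, 1.607, -0, 1.354, -0.206], TCP at [0.206, 0.537, 0.239] pointing down, gripper open.
Joint ranges: [-2.99, 2.99], [-0.89, 2.07], [0.3, 2.58], [-1.14, 4.28], [0, 2.63], [-3.12, 3.12]. Speed limits (rad/s): [2.57, 2.57, 3.01, 3.14, 3.14, 3.14].

### API

Orientations are given as a unit quaternion [x, y, z, w].
In Python, from workcell import read_state, grab_frame, get_calibration, close_job gives the robot as it stands.
- The arm moves only by the tool play_rows, never from a script. Its argument "series" is text: rows parted by semicolons, each of 7 numbers parted by spaces: the shift along the tool's x, y, z in cm, then the turn, a rotation vector about the tool's x, y, z in degrees, then the closure in counts, from 0 (fully open) to 255 (shut). In form: tx ty tz rx ry rz jaw; .... A call has 1 to 12 rows; each row is the pose to reach, as a shift and turn from the pose measured when the call began, along the tool's axes at that moment; what a row does not reach only later rows make up. A row lasts 1/8 s, in which the tool goes at most 62.5 mm and 10.7 degrees, less where a joint would pass 70% of its speed; a pose out of reach is approached as far as the arm can. A call with a gripper value outside its range is refused whole. The fingers move at their own pace and stop on an object; "force" is the grip in N (left out, the last holds). Time passes only in rows, so rows that repeat a pose let the fingers close. It gives the time, the measured TCP pose, the force and the opening at its end, in the units of the state.
- read_state(): the state, without advancing time (a new reading comes with each control period).
- grab_frame(name): name is "scene" or "top" or "wrist"; returns the picture (480x640x3 uint8, red, green, blue); there is no depth.
- get_calibration(name): a dict with "K" (3x3 intrinsics, pixels), "k1" (the pictures are not rectified: a ray, as slopes to the right and down, at radius r is drawn at 1 + k1 r^2 times it, then the intrinsics apply), "R" (3x3) and "t" (3): a world point X has camera coordinates R X + t. Camera axes: x right, y down, z forward; pixel columns grow to the right and rows downward; lengths in m; the calibration is good to about 2 mm. A picture is of the moment at which its call begins: read the wrist's pose just before it. get_calibration takes no time and is no camera call; for the wrist camera it gives the pose at the moment of the call.
- close_job(): hands the job in, once; it reports no verdict.
The state is a dict: "time": time; "joints": joint angles; "qvel": joint speeds; "tau": joint torques, N m; "tool_pos": TCP position; "tool_rot": TCP orientation; "ft_force": force on the tool from outside, world axes, zero at the start; "wrist_torque": the same for the moment, N m; "grip_width": finger opening in m.
Only numpy, scipy, OpenCV 4.12 (cv2) and the standard library are available. Lean on these libraries where they do the work, as an engineer would, in place of code of your own. Each camera call takes 0.05 s, during which the arm holds its last target.

### The job

Take the big spring clip off the fiddle rail by squeezing its two levers, carry it to the chart card standing in the wooden block, and hold it wide open, square across the middle of the card's top edge, with one jaw reaching a centimetre or so down each face of the card and no part of the clip touching it, so that I can slip today's notes in beside the card. Do not knock the card or the other things on the table. Finish while still holding the clip squeezed open like that: do not let it close on the card and do not let go.

Things in the scene. Friction and masses are not known exactly. Their poses are not given: they have to be found in the camera images.
- clip_pivot (a point): Centre of the pivot of the spring clip, a steel bulldog clip clamped on the rail, jaws down, levers up, pivot 6 mm above the rail's top. y: along the pivot (along the rail at the start); x across the jaws and z up at the start. These axes belong to the half at -x and tilt with it by half the opening angle as both levers are squeezed. A 12 mm thick spine round the pivot lies between the jaws
- clip_open (a joint): Opening angle of the clip (rad): 0 as clamped on the 12 mm rail, -0.35 with the jaws shut on nothing, 0.5 at the stop with the levers fully squeezed. The gap between the jaw tips is about 12 mm at 0 and 28 mm at 0.5
- tip_near (a point): Middle of the lower inner edge of the jaw on the clip's -x side, 6 mm out and 34 mm below the pivot in that half's own axes; each jaw is a plate 50 mm wide and 2.5 mm thick
- tip_far (a point): Middle of the lower inner edge of the other jaw (the one on the pivot's +x side)
- clip: The whole clip, about 80 g; origin and axes as clip_pivot. Its two levers, 24 mm wide, splay up and outwards to rolled ends 45 mm above the pivot, 59 mm apart over the outside at the start; squeezed to the stop, 50 mm above it and 35 mm apart. Squeezing the ends takes about 6 N to begin and 9 N at the stop; the spring shuts it when let go
- rail: The raised wooden fiddle rail, fixed: 12 mm thick (x), 960 mm long (y), 45 mm high. Origin at the middle of its underside, z up
- card_top (a point): Middle of the top edge of the chart card: a stiff 3 mm thick, 150 mm wide laminated card that stands upright with its top edge 124 mm above the table. x axis: normal to the card; y axis: along the top edge; z up
- card_stand: The loose wooden block (56 mm by 130 mm, 24 mm high, 0.9 kg with the card) with the chart card fixed in its slot. Origin at the middle of its underside, axes as card_top
- case: Bystander: blue binocular case with a snap latch, 65 x 150 x 113 mm high, against the rail; origin under its middle
- monocular: Bystander: black rubber-armoured monocular lying along the rail, 118 mm long, 45 mm thick; origin under its middle
- mug: Bystander: stainless steel mug, 80 mm across, 88 mm high, standing on the coaster; origin at the middle of its underside
- coaster: Bystander: round green ceramic coaster, 100 mm across, 7 mm thick, under the mug; origin at the middle of its underside
Things that resemble listed ones, but are neither listed nor needed, are in the scene too. Leave any purple look-alike of the clip alone.

How it is judged:
By the outcome, as a careful person would: the job done as asked, in the order asked, and still so for the second after the job is handed in, while the arm keeps its last pose, push and grip.
It also fails if it takes over 38 s, if anything falls off the work surface, if the arm or the gripper's body presses on something with over 40 N, if the wrist force passes 120 N, or if a joint passes its speed limit or range.

## Working session

There is one attempt and no reset: what is moved stays moved. The work goes in short steps, Python scripts to look and compute and a tool call to move; the robot and the scene stay as the last step left them, time stands still between calls to the robot, and variables do not carry over. Pictures are saved under pics/ and viewed, and the job is handed in when it is done.

Besides the shell and the picture viewer there is one more tool, called as a command line: name --argument value ..., lists and objects as JSON in quotes. play_rows: Moves the arm, as the interface text tells. Its arguments: {"type":"object","properties":{"series":{"type":"string"},"force":{"type":"number"}},"required":["series"]}

```bash
ls; mkdir -p pics; cat > h.py <<'E'
import numpy as np, cv2
from workcell import *
def save(name,fn):
    c=get_calibration(name); im=grab_frame(name); cv2.imwrite('pics/'+fn+'.png',cv2.cvtColor(im,cv2.COLOR_RGB2BGR))
    np.savez('pics/'+fn+'.npz',**{k:np.array(v) for k,v in c.items()}); return im
def load(fn): return dict(np.load('pics/'+fn+'.npz'))
def ray(c,uv):
    K=c['K']; x=(uv[0]-K[0,2])/K[0,0]; y=(uv[1]-K[1,2])/K[1,1]
    rd=np.hypot(x,y); r=rd
    for _ in range(30): r=rd/(1+c['k1']*r*r)
    s=r/rd if rd>0 else 1
    d=c['R'].T@np.array([x*s,y*s,1]); o=-c['R'].T@c['t']; return o,d/np.linalg.norm(d)
def proj(c,X):
    p=c['R']@np.array(X)+c['t']; x,y=p[0]/p[2],p[1]/p[2]; f=1+c['k1']*(x*x+y*y)
    return np.array([c['K'][0,0]*x*f+c['K'][0,2],c['K'][1,1]*y*f+c['K'][1,2]])
def atz(c,uv,z):
    o,d=ray(c,uv); return o+d*(z-o[2])/d[2]
def tri(obs):
    A=np.zeros((3,3));b=np.zeros(3);L=[]
    for c,uv in obs:
        o,d=ray(c,uv);P=np.eye(3)-np.outer(d,d);A+=P;b+=P@o;L.append((o,P))
    X=np.linalg.solve(A,b); return X,[round(1000*float(np.linalg.norm(P@(X-o))),2) for o,P in L]
E
python3 - <<'E'
from h import *
np.set_printoptions(precision=4,suppress=True)
for n in ['scene','top','wrist']: save(n,n+'0'); c=get_calibration(n); print(n,c['K'],c['k1'],-np.array(c['R']).T@c['t'],np.array(c['R'])[2])
print(read_state())
E
```

```text
pics
scene [[521.7089   0.     322.8619]
 [  0.     521.7089 234.7129]
 [  0.       0.       1.    ]] 0.043435450953653955 [0.979  0.4221 0.8622] [-0.4489 -0.3863 -0.8058]
top [[461.6478   0.     313.2031]
 [  0.     461.6478 244.7656]
 [  0.       0.       1.    ]] -0.0540307893673138 [0.4275 0.0796 0.9515] [ 0.1538 -0.0303 -0.9876]
wrist [[335.9329   0.     324.733 ]
 [  0.     335.9329 236.581 ]
 [  0.       0.       1.    ]] -0.019698545420130678 [0.1431 0.5605 0.3837] [ 0.2424 -0.094  -0.9656]
{'time': 0.15, 'joints': array([ 0.9987,  0.1814,  1.6077,  0.    ,  1.3538, -0.2063]), 'qvel': array([-0.0016, -0.002 , -0.0036,  0.0012,  0.0005,  0.0001]), 'tau': array([ -0.0003, -43.4231, -34.2172,   0.0702,   0.0355,  -0.0001]), 'tool_pos': array([0.2054, 0.5366, 0.238 ]), 'tool_rot': array([ 0.1819,  0.9833, -0.0006, -0.0003]), 'ft_force': array([-0.135 , -0.0807,  0.1197]), 'wrist_torque': array([0.0375, 0.0136, 0.0119]), 'grip_width': 0.0882926788935444}
```

View pics/scene0.png

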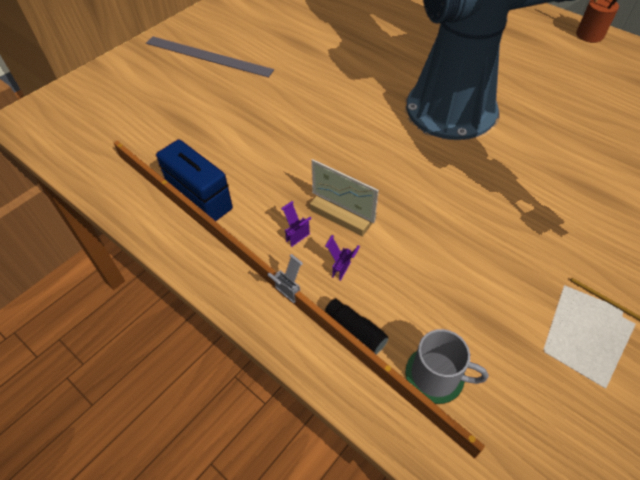

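View pics/top0.png

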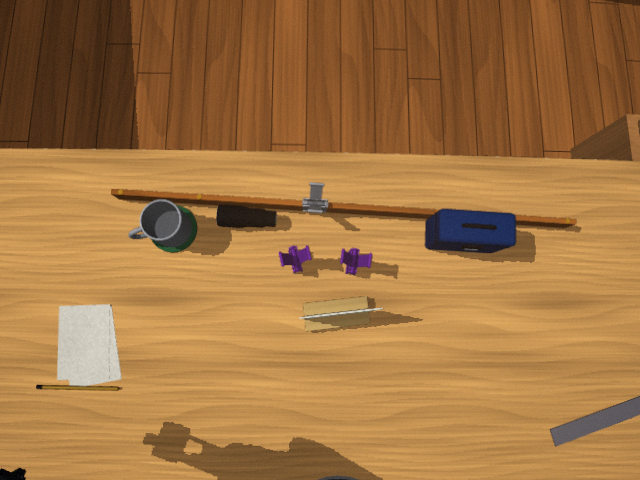

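View pics/wrist0.png

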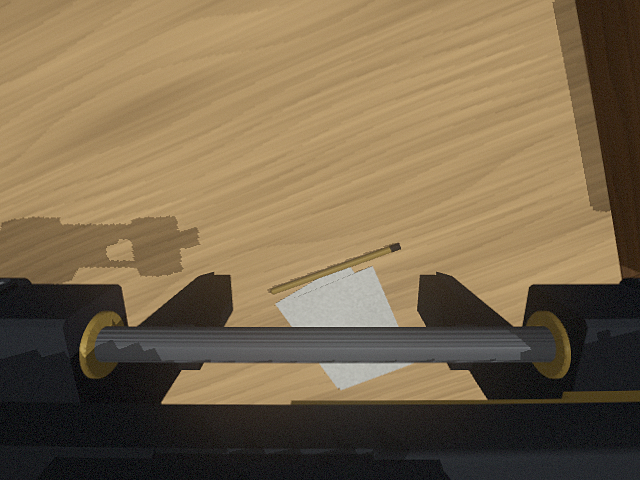

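The scene view shows the clip on the rail at about (285,285), the card at (343,190), and two purple look-alikes at (296,225) and (341,258). In the top view the clip is at (315,203) and the card's top edge runs roughly from (300,318) to (382,309). I'll zoom in for measuring.

```bash
python3 - <<'E'
import cv2
a=cv2.imread('pics/scene0.png');b=cv2.imread('pics/top0.png')
cv2.imwrite('pics/z1.png',cv2.resize(a[150:310,250:400],(750,800))[:600] if 0 else cv2.resize(a[150:270,280:400],(600,600),interpolation=cv2.INTER_CUBIC))
cv2.imwrite('pics/z2.png',cv2.resize(a[240:320,240:340],(750,600),interpolation=cv2.INTER_CUBIC))
cv2.imwrite('pics/z3.png',cv2.resize(b[170:230,280:360],(800,600),interpolation=cv2.INTER_CUBIC))
cv2.imwrite('pics/z4.png',cv2.resize(b[285:345,290:390],(800,480),interpolation=cv2.INTER_CUBIC))
E
```

```text
(no output)
```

View pics/z1.png

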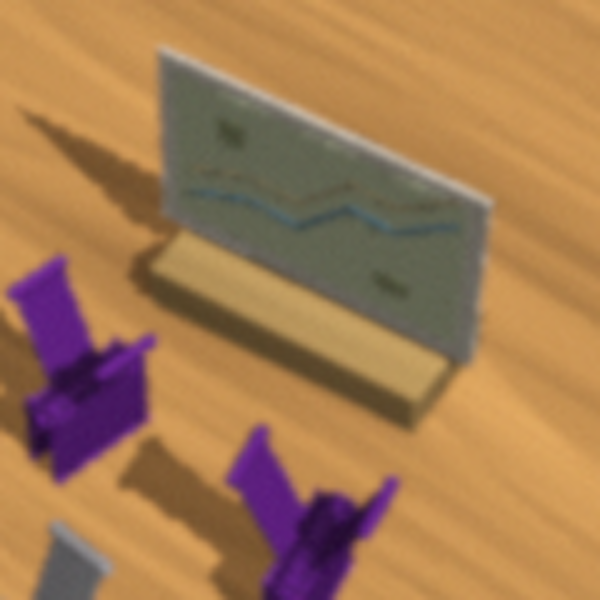

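View pics/z2.png

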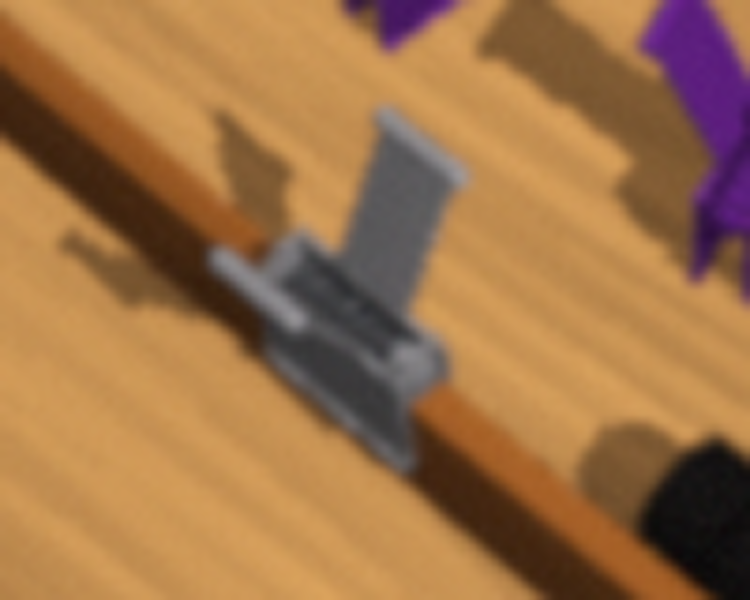

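View pics/z3.png

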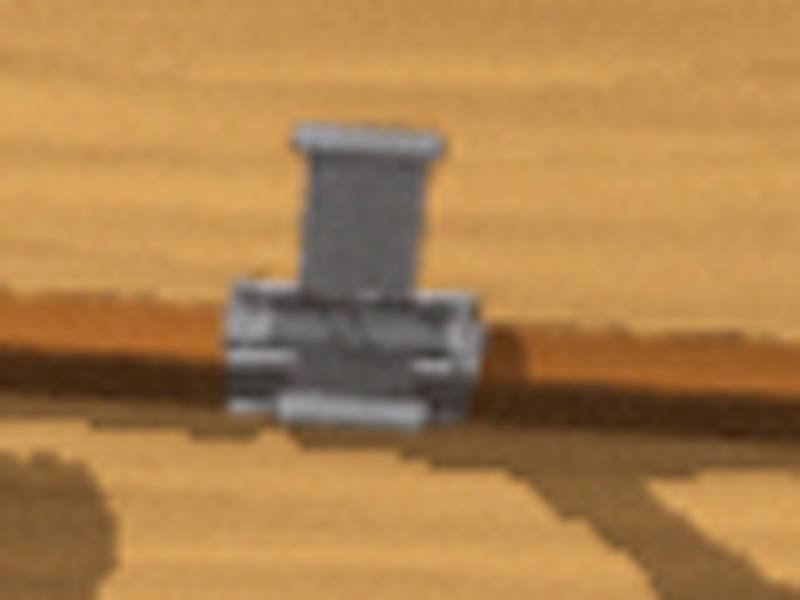

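View pics/z4.png

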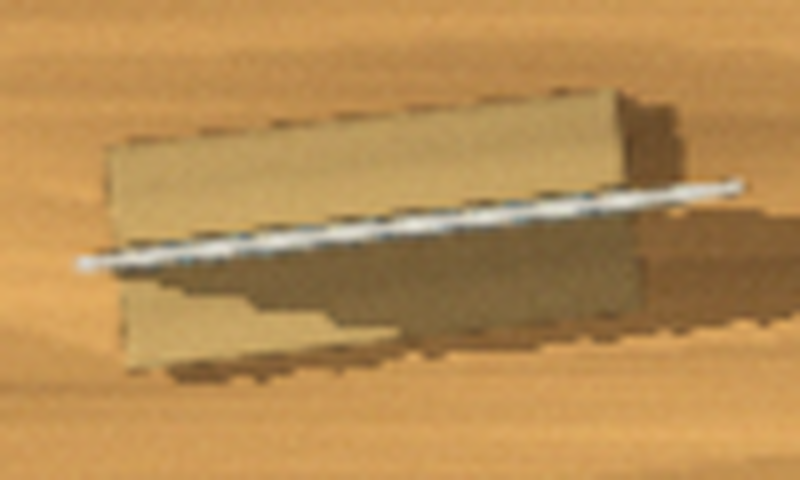

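```bash
python3 - <<'E'
from h import *
np.set_printoptions(precision=4,suppress=True)
S=load('scene0');T=load('top0')
def z1(x,y):return (280+(x+.5)/5-.5,150+(y+.5)/5-.5)
def z2(x,y):return (240+(x+.5)/7.5-.5,240+(y+.5)/7.5-.5)
def z3(x,y):return (280+(x+.5)/10-.5,170+(y+.5)/10-.5)
def z4(x,y):return (290+(x+.5)/8-.5,285+(y+.5)/8-.5)
P={}
P['cardL']=tri([(S,z1(488,203)),(T,z4(82,264))])
P['cardR']=tri([(S,z1(165,50)),(T,z4(740,186))])
P['nearA']=tri([(S,z2(380,112)),(T,z3(425,410))])
P['nearB']=tri([(S,z2(462,178)),(T,z3(278,403))])
P['farA']=tri([(S,z2(215,255)),(T,z3(440,146))])
P['farB']=tri([(S,z2(300,324)),(T,z3(298,137))])
for k,v in P.items(): print(k,*v)
for n,a,b in(('card','cardL','cardR'),('near','nearA','nearB'),('far','farA','farB')):
  d=P[b][0]-P[a][0]; print(n,(P[a][0]+P[b][0])/2,np.linalg.norm(d),np.degrees(np.arctan2(d[1],d[0])))
# rail ends top view z=.045
for uv in [(112,190),(576,219),(576,225),(112,195)]: print(atz(T,uv,.045))
for uv in [(165,213+0)]: pass
E
```

```text
cardL [0.4247 0.0783 0.1242] [1.54, 1.54]
cardR [ 0.4423 -0.0676  0.1242] [2.67, 2.67]
nearA [0.625  0.0387 0.0993] [1.68, 1.68]
nearB [0.6262 0.0662 0.0992] [1.25, 1.25]
farA [0.6775 0.0356 0.0972] [1.29, 1.29]
farB [0.6787 0.0631 0.0973] [1.55, 1.55]
card [0.4335 0.0054 0.1242] 0.14694335369097586 -83.09425953593589
near [0.6256 0.0525 0.0993] 0.027494696620533395 87.46474010825088
far [0.6781 0.0494 0.0973] 0.02746761664319031 87.64409229334065
[0.6753 0.4593 0.045 ]
[ 0.63   -0.4953  0.045 ]
[ 0.6173 -0.4942  0.045 ]
[0.6649 0.4585 0.045 ]
```

```bash
cat >> h.py <<'E'
from scipy.spatial.transform import Rotation as Ro
def plan(p,yaw,s=None):
    "tool-frame shift(cm)/turn(deg) to vertical tool, tool y at yaw(deg) world"
    s=s or read_state(); R0=Ro.from_quat(s['tool_rot'])
    a=np.radians(yaw); y=np.array([np.cos(a),np.sin(a),0]); z=np.array([0,0,-1.]); x=np.cross(y,z)
    R1=Ro.from_matrix(np.c_[x,y,z])
    return R0.inv().apply(np.array(p)-s['tool_pos'])*100,(R0.inv()*R1).as_rotvec(degrees=True)
E
python3 - <<'E'
from h import *
np.set_printoptions(precision=3,suppress=True)
print(*plan([.652,.051,.24],-2.7))
T=load('top0')
for uv in [(281,258),(310,247),(297,271),(342,250),(371,261),(353,273)]: print(atz(T,uv,.05)[:2])
W=load('wrist0');s=read_state()
for dz in (0,.02,-.1,-.15): print(dz,proj(W,s['tool_pos']+[0,0,dz]))
E
```

```text
[-59.073 -29.377  -0.176] [-0.074  0.033 71.742]
[0.541 0.115]
[0.563 0.058]
[0.515 0.083]
[ 0.558 -0.005]
[ 0.537 -0.063]
[ 0.513 -0.027]
0 [325.152 293.1  ]
0.02 [325.147 313.53 ]
-0.1 [325.166 237.36 ]
-0.15 [325.169 222.815]
```

play_rows --series "-5.4 -2.7 0 0 0 6.5 0; -10.8 -5.4 0 0 0 13 0; -16.2 -8.1 0 0 0 19.5 0; -21.6 -10.8 0 0 0 26 0; -27 -13.4 0 0 0 32.6 0; -32.3 -16.1 0 0 0 39 0; -37.6 -18.7 0 0 0 45.6 0; -43 -21.4 0 0 0 52 0; -48.4 -24 0 0 0 58.6 0; -53.8 -26.7 0 0 0 65 0; -59 -29.4 -0.2 0 0 71.7 0; -59 -29.4 -0.2 0 0 71.7 0" --force 25

```text
time: 1.65
tool_pos: [0.6529, 0.0472, 0.2392]
tool_rot: [0.725, 0.689, -0.001, 0.0]
ft_force: [-0.4, 0.2, 0.5]
grip_width: 0.0878
```

```bash
python3 - <<'E'
from h import *
np.set_printoptions(precision=4,suppress=True)
s=read_state(); print(s['time'],s['tool_pos'],s['tool_rot'],s['joints'],s['qvel'],s['ft_force'])
save('wrist','wrist1')
E
```

```text
1.65 [0.6529 0.0472 0.2392] [ 0.7252  0.6885 -0.0011  0.0002] [-0.1078  0.3555  1.3898 -0.0019  1.3974 -0.0556] [ 0.0606 -0.0434  0.0643  0.0263  0.0184 -0.0208] [-0.4343  0.1802  0.5044]
```

View pics/wrist1.png

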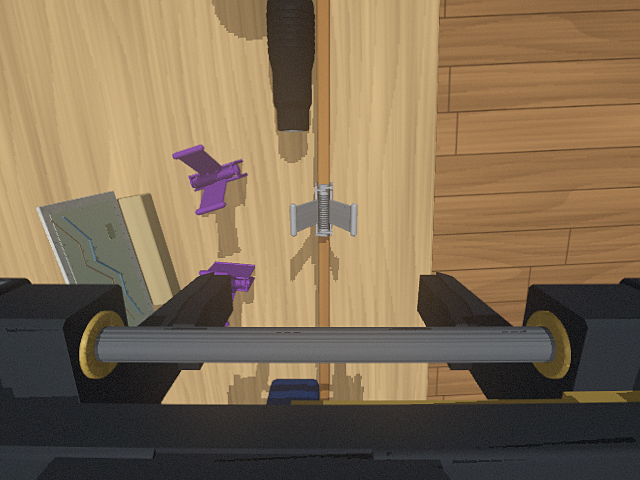

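The wrist view shows the grey clip at about (323,215), its lever ends at (294,220) and (353,220), and the rail vertical at u≈322. The purple ones sit well to the left.

```bash
python3 - <<'E'
from h import *
np.set_printoptions(precision=4,suppress=True)
a=cv2.imread('pics/wrist1.png'); cv2.imwrite('pics/z5.png',cv2.resize(a[175:245,280:370],(720,560),interpolation=cv2.INTER_CUBIC))
print(plan([.652,.051,.14],-2.7))
E
```

```text
(array([0.172 , 0.0559, 9.9165]), array([-0.1295,  0.0505, -0.0913]))
```

View pics/z5.png

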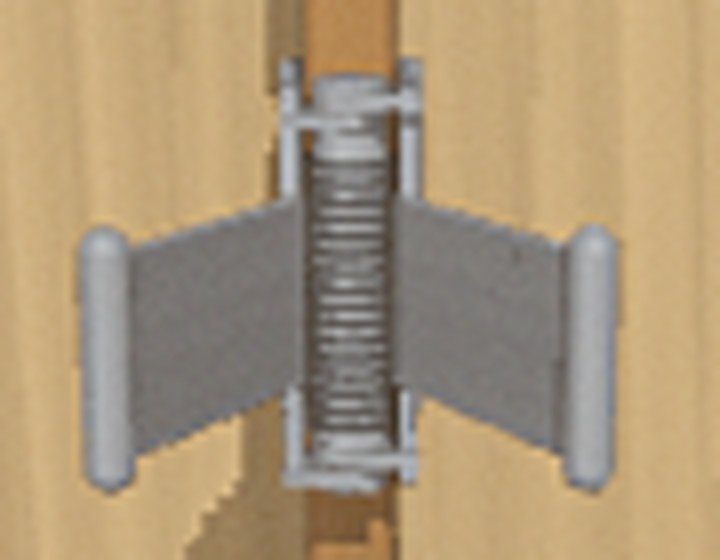

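```bash
python3 - <<'E'
from h import *
np.set_printoptions(precision=4,suppress=True)
S=load('scene0');T=load('top0');W=load('wrist1')
def z2(x,y):return (240+(x+.5)/7.5-.5,240+(y+.5)/7.5-.5)
def z3(x,y):return (280+(x+.5)/10-.5,170+(y+.5)/10-.5)
def z5(x,y):return (280+(x+.5)/8-.5,175+(y+.5)/8-.5)
for n,o in {'near':[(S,z2(421,146)),(T,z3(351,407)),(W,z5(105,358))],'far':[(S,z2(257,290)),(T,z3(369,141)),(W,z5(592,358))]}.items():
  print(n,*tri(o),*tri([o[0],o[2]]),*tri([o[1],o[2]]))
print(atz(W,z5(105,358),.096),atz(W,z5(592,358),.096),atz(W,z5(350,275),.053))
for a,b in(((105,240),(108,480)),((597,240),(592,480))):
  d=atz(W,z5(*a),.097)-atz(W,z5(*b),.097);print(np.degrees(np.arctan2(d[1],d[0])),np.linalg.norm(d))
E
```

```text
near [0.6254 0.0528 0.0989] [1.1, 1.8, 0.7] [0.6249 0.0535 0.0986] [0.2, 0.2] [0.6257 0.0524 0.0994] [1.25, 1.25]
far [0.6782 0.0497 0.0971] [1.15, 1.73, 0.63] [0.6779 0.0507 0.0977] [0.27, 0.27] [0.679  0.049  0.0949] [1.12, 1.12]
[0.6247 0.0528 0.096 ] [0.6782 0.0501 0.096 ] [0.6514 0.0527 0.053 ]
86.32258157936205 0.026872112193139057
87.16139195790292 0.02686203950750688
```

play_rows --series "0.4 -0.1 5 0 0 0 0; 0.45 -0.14 10 0 0 0 0; 0.45 -0.14 13 0 0 0 0; 0.45 -0.14 14.8 0 0 0 0; 0.45 -0.14 15.9 0 0 0 0; 0.45 -0.14 15.9 0 0 0 0; 0.45 -0.14 15.9 0 0 0 0"

```text
time: 2.58
tool_pos: [0.651, 0.0538, 0.0816]
tool_rot: [0.724, 0.69, -0.0, 0.0]
ft_force: [-0.6, -0.5, 0.3]
grip_width: 0.0881
```

```bash
python3 - <<'E'
from h import *
np.set_printoptions(precision=4,suppress=True)
s=read_state(); print(s['time'],s['tool_pos'],s['tool_rot'],s['ft_force'])
save('wrist','wrist2')
E
```

```text
2.575 [0.651  0.0538 0.0816] [ 0.7241  0.6897 -0.0003  0.0004] [-0.5848 -0.5184  0.323 ]
```

View pics/wrist2.png

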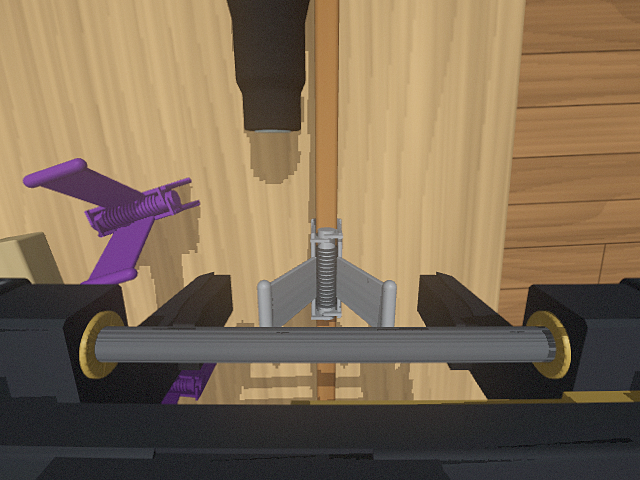

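Levers at u≈264 and 388, midway between the fingers. I'll check the predicted roll ends against this view before squeezing.

```bash
python3 - <<'E'
from h import *
np.set_printoptions(precision=4,suppress=True)
W=load('wrist2');W1=load('wrist1')
def z5(x,y):return (280+(x+.5)/8-.5,175+(y+.5)/8-.5)
for a,b in [((264,283),z5(105,230)),((388,283),z5(595,228)),((326,228),z5(350,72)),((326,318),z5(350,490))]:
  print(*tri([(W,a),(W1,b)]))
E
```

```text
[0.6264 0.0674 0.0992] [0.24, 0.24]
[0.6782 0.0646 0.0982] [0.58, 0.58]
[0.6528 0.0779 0.0522] [0.0, 0.0]
[0.6501 0.025  0.0533] [0.13, 0.13]
```

play_rows --series "-0.2 0.05 0.1 0 0 0 0; -0.2 0.05 0.1 0 0 0 80; -0.2 0.05 0.1 0 0 0 120; -0.2 0.05 0.1 0 0 0 160; -0.2 0.05 0.1 0 0 0 200; -0.2 0.05 0.1 0 0 0 255; -0.2 0.05 0.1 0 0 0 255; -0.2 0.05 0.1 0 0 0 255; -0.2 0.05 0.1 0 0 0 255; -0.2 0.05 0.1 0 0 0 255" --force 22

```text
time: 3.88
tool_pos: [0.6554, 0.0514, 0.0854]
tool_rot: [0.724, 0.69, 0.003, 0.004]
ft_force: [1.3, -0.5, 16.0]
grip_width: 0.0337
```

```bash
python3 - <<'E'
from h import *
np.set_printoptions(precision=4,suppress=True)
s=read_state(); print(s['time'],s['tool_pos'],s['tool_rot'],s['ft_force'],s['grip_width'])
save('wrist','wrist3');save('scene','scene3')
a=cv2.imread('pics/scene3.png');b=cv2.imread('pics/wrist3.png')
cv2.imwrite('pics/z6.png',np.hstack([cv2.resize(a[220:340,230:350],(400,400)),cv2.resize(b[200:400,220:420],(400,400))]))
E
```

```text
3.875 [0.6554 0.0514 0.0854] [0.7241 0.6897 0.0028 0.0039] [ 1.2921 -0.5321 15.9571] 0.03367073317047226
```

View pics/z6.png

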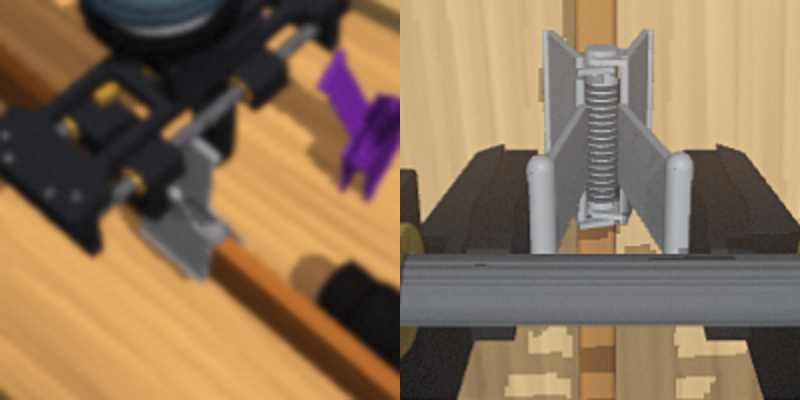

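The clip is squeezed to the stop at 33.7 mm, with the jaws spread either side of the rail. Lifting straight up.

play_rows --series "0 0 -0.7 0 0 0 255; 0 0 -1.5 0 0 0 255; 0 0 -3 0 0 0 255; 0 0 -5 0 0 0 255; 0 0 -8 0 0 0 255; 0 0 -11 0 0 0 255; 0 0 -13 0 0 0 255; 0 0 -14 0 0 0 255; 0 0 -14 0 0 0 255; 0 0 -14 0 0 0 255"

```text
time: 5.22
tool_pos: [0.6534, 0.0517, 0.2239]
tool_rot: [0.724, 0.69, 0.002, 0.003]
ft_force: [-0.6, 0.4, -0.9]
grip_width: 0.0337
```

```bash
python3 - <<'E'
from h import *
np.set_printoptions(precision=4,suppress=True)
s=read_state(); print(s['time'],s['tool_pos'],s['tool_rot'],s['ft_force'],s['grip_width'])
save('wrist','wrist4');save('scene','scene4')
a=cv2.imread('pics/scene4.png');b=cv2.imread('pics/wrist4.png')
cv2.imwrite('pics/z7.png',np.hstack([cv2.resize(a[170:330,210:370],(400,400)),cv2.resize(b[200:400,220:420],(400,400))]))
E
```

```text
5.225 [0.6534 0.0517 0.2239] [0.7241 0.6897 0.0021 0.0031] [-0.6089  0.3926 -0.9061] 0.03368258365359557
```

View pics/z7.png

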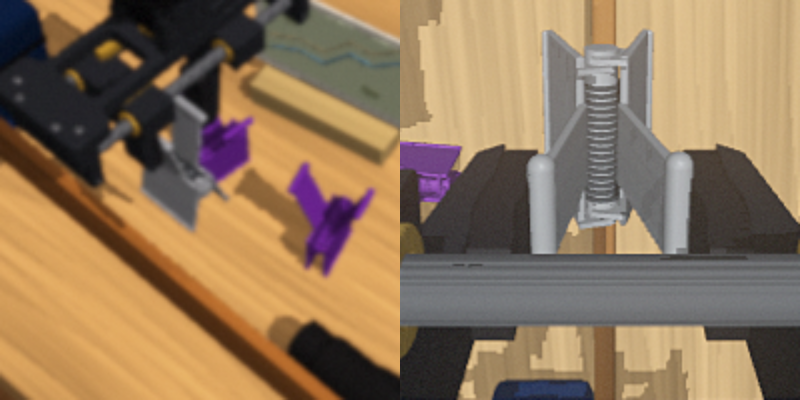

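View pics/wrist4.png

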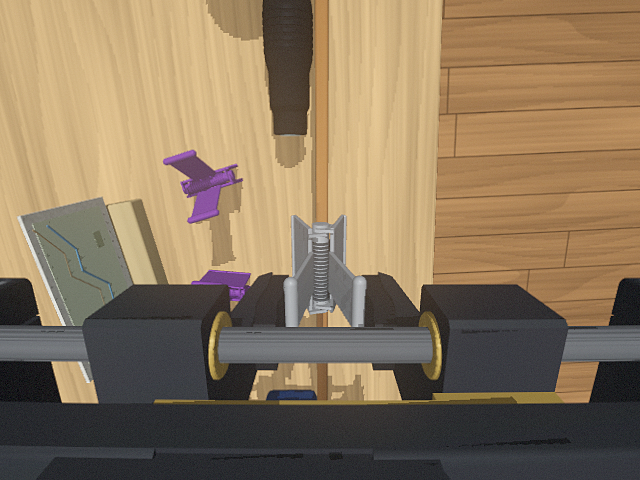

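```bash
cat >> h.py <<'E'
def model(h=.034):
    "clip points in tool frame (m): x along pivot, y across, z down"
    c,s=np.cos(.25),np.sin(.25); P={}
    for sg in(-1,1):
        for e in(-1,1): 
            P[f'tip{sg}{e}']=[e*.025,sg*(.006*c+.034*s),h+.034*c-.006*s]
            P[f'roll{sg}{e}']=[e*.0134,sg*.0145,h-.047]
    for e in(-1,1): P[f'piv{e}']=[e*.025,0,h]
    return P
E
python3 - <<'E'
from h import *
np.set_printoptions(precision=1,suppress=True)
s=read_state();W=load('wrist4');R=Ro.from_quat(s['tool_rot'])
for k,v in model().items(): print(k,proj(W,s['tool_pos']+R.apply(v)))
a=cv2.imread('pics/wrist4.png');cv2.imwrite('pics/z8.png',cv2.resize(a[205:330,270:380],(704,600)[0:2] if 0 else (660,600) if 0 else (528,600),interpolation=cv2.INTER_CUBIC))
E
```

```text
tip-1-1 [304.  285.9]
roll-1-1 [292.4 332.7]
tip-11 [302.8 213.4]
roll-11 [290.8 276.4]
tip1-1 [346.  285.9]
roll1-1 [357.7 332.7]
tip11 [347.3 213.4]
roll11 [359.4 276.4]
piv-1 [325.  307.4]
piv1 [325.  224.5]
```

View pics/z8.png

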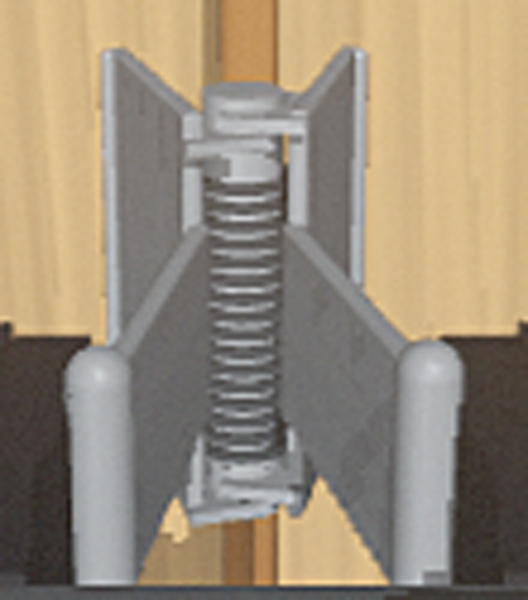

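```bash
python3 - <<'E'
from h import *
a=cv2.imread('pics/wrist1.png');b=cv2.imread('pics/wrist4.png')
cv2.imwrite('pics/z9.png',np.hstack([cv2.resize(a[190:340,20:170],(400,400),interpolation=2),cv2.resize(b[190:340,10:160],(400,400),interpolation=2)]))
E
```

```text
(no output)
```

View pics/z9.png

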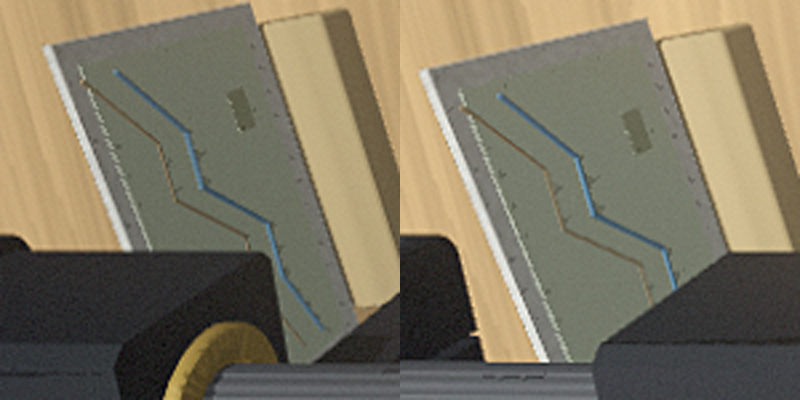

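```bash
python3 - <<'E'
from h import *
np.set_printoptions(precision=4,suppress=True)
S=load('scene0');T=load('top0');A=load('wrist1');B=load('wrist4')
def z1(x,y):return (280+(x+.5)/5-.5,150+(y+.5)/5-.5)
def z4(x,y):return (290+(x+.5)/8-.5,285+(y+.5)/8-.5)
print(tri([(S,z1(488,203)),(T,z4(82,264)),(A,(37.7,207)),(B,(18.7,216.2))]))
print(tri([(S,z1(488,203)),(A,(37.7,207)),(B,(18.7,216.2))]))
for c,p,q in((A,(37.7,207),(67,283.7)),(B,(18.7,216.2),(63,325))):
  P=atz(c,p,.124);Q=atz(c,q,.124);d=P-Q;print(P,Q,np.degrees(np.arctan2(d[1],d[0])))
print('scene',atz(S,z1(488,203),.124),atz(S,z1(165,50),.124),'top',atz(T,z4(82,264),.124),atz(T,z4(740,186),.124))
E
```

```text
(array([0.4248, 0.0789, 0.1241]), [1.13, 2.04, 0.6, 0.55])
(array([0.4232, 0.0792, 0.1226]), [0.47, 0.34, 0.13])
[0.4249 0.0795 0.124 ] [0.432  0.0131 0.124 ] 96.13433114186468
[0.4247 0.0794 0.124 ] [ 0.4353 -0.0125  0.124 ] 96.5909913327896
scene [0.4237 0.0795 0.124 ] [ 0.4411 -0.0652  0.124 ] top [0.4255 0.077  0.124 ] [ 0.4438 -0.0699  0.124 ]
```

```bash
cat >> h.py <<'E'
def clipplan(piv,yaw,roll=2.8,p=(0,-.0024,.034)):
    s=read_state(); R0=Ro.from_quat(s['tool_rot'])
    a=np.radians(yaw); y=np.array([np.cos(a),np.sin(a),0]); z=np.array([0,0,-1.]); x=np.cross(y,z)
    R1=Ro.from_matrix(np.c_[x,y,z])*Ro.from_euler('x',-roll,degrees=True)
    t=np.array(piv)-R1.apply(p)
    return R0.inv().apply(t-s['tool_pos'])*100,(R0.inv()*R1).as_rotvec(degrees=True),t
E
python3 - <<'E'
from h import *
np.set_printoptions(precision=3,suppress=True)
print(*clipplan([.4333,.0048,.195],6.7))
E
```

```text
[ -5.747 -21.685  -0.669] [-2.383  0.337 -9.486] [0.434 0.005 0.229]
```

play_rows --series "-0.3 -1 -0.5 0 0 -0.5 255; -0.9 -3.2 -0.7 -0.3 0 -1.4 255; -1.6 -6 -0.7 -0.6 0.1 -2.6 255; -2.4 -9 -0.7 -1 0.1 -4 255; -3.2 -12 -0.7 -1.3 0.2 -5.2 255; -4 -15 -0.7 -1.6 0.2 -6.6 255; -4.7 -18 -0.7 -2 0.3 -7.9 255; -5.3 -20 -0.7 -2.2 0.3 -8.8 255; -5.6 -21.2 -0.7 -2.4 0.3 -9.3 255; -5.7 -21.7 -0.7 -2.4 0.3 -9.5 255; -5.7 -21.7 -0.7 -2.4 0.3 -9.5 255; -5.7 -21.7 -0.7 -2.4 0.3 -9.5 255"

```text
time: 6.82
tool_pos: [0.4344, 0.0054, 0.2295]
tool_rot: [0.664, 0.747, 0.018, 0.017]
ft_force: [-0.4, 0.5, -1.6]
grip_width: 0.0335
```

```bash
python3 - <<'E'
from h import *
np.set_printoptions(precision=3,suppress=True)
s=read_state(); print(s['time'],s['tool_pos'],s['tool_rot'],s['ft_force'],s['grip_width'])
print(*clipplan([.4333,.0048,.195],6.7))
W=load('wrist4')
save('wrist','wrist5');save('scene','scene5');save('top','top5')
a=cv2.imread('pics/scene5.png');b=cv2.imread('pics/wrist5.png')
cv2.imwrite('pics/z10.png',np.hstack([cv2.resize(a[120:260,270:410],(400,400)),cv2.resize(b[200:400,220:420],(400,400))]))
E
```

```text
6.825 [0.434 0.005 0.229] [0.664 0.747 0.018 0.017] [-0.432  0.457 -1.595] 0.033535371489495064
[-0.046 -0.04   0.037] [0.019 0.033 0.018] [0.434 0.005 0.229]
```

View pics/wrist5.png

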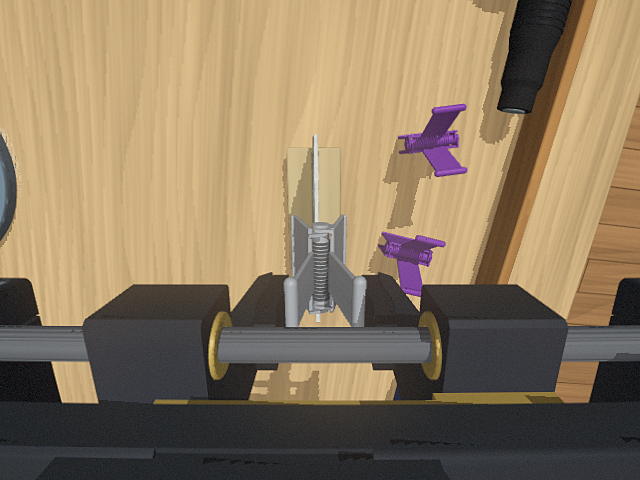

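View pics/z10.png

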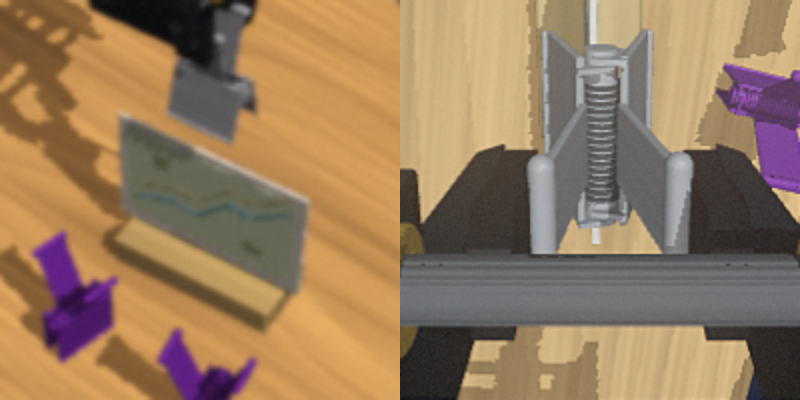

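View pics/top5.png

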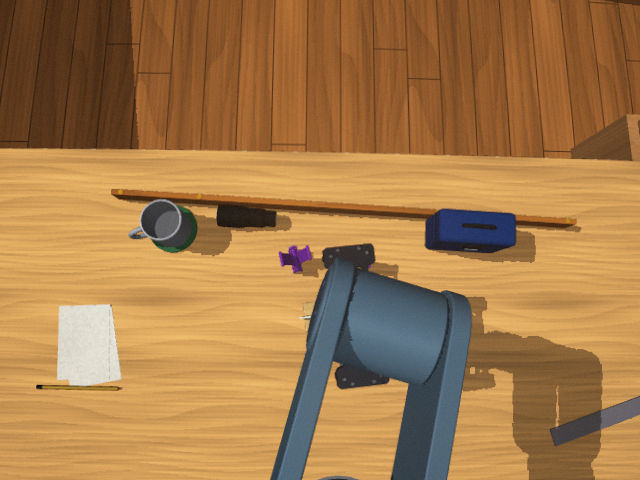

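```bash
python3 - <<'E'
from h import *
np.set_printoptions(precision=4,suppress=True)
s=read_state();W=load('wrist5');S=load('scene5')
a=atz(W,(316,135.5),.124);b=atz(W,(318,315),.124);print(a,b,np.degrees(np.arctan2(*(a-b)[1::-1])))
Rd=Ro.from_quat(s['tool_rot'])*Ro.from_euler('x',2.8,degrees=True)
piv=s['tool_pos']+Ro.from_quat(s['tool_rot']).apply([0,-.0024,.034]);print('piv',piv,Rd.as_matrix()[:,2],Rd.as_matrix()[:,1])
for k,v in model(0).items():
  X=piv+Rd.apply(v); print(k,X,proj(W,X),proj(S,X))
for y in(-.075,0,.075):
  X=np.array([.4333,.0048,.124])+y*np.array([-.1167,.9932,0]);print(y,X,proj(W,X),proj(S,X))
a=cv2.imread('pics/scene5.png');cv2.imwrite('pics/z11.png',cv2.resize(a[130:230,300:400],(600,600),interpolation=cv2.INTER_CUBIC))
b=cv2.imread('pics/wrist5.png');cv2.imwrite('pics/z12.png',cv2.resize(b[125:325,270:380],(330,600),interpolation=cv2.INTER_CUBIC))
E
```

```text
[0.4245 0.0787 0.124 ] [ 0.4418 -0.0625  0.124 ] 97.00393154738553
piv [0.4334 0.0053 0.1952] [-0.0001 -0.0005 -1.    ] [ 0.9931  0.1171 -0.0002]
tip-1-1 [ 0.4222 -0.0212  0.1637] [297.7565 286.1797] [336.3527 149.8847]
roll-1-1 [ 0.4206 -0.0097  0.2422] [291.5837 333.1827] [342.6753 119.9445]
tip-11 [0.4164 0.0285 0.1637] [296.1023 213.499 ] [359.098  160.3603]
roll-11 [0.4174 0.017  0.2422] [289.8982 276.6783] [355.7355 125.647 ]
tip1-1 [ 0.4505 -0.0178  0.1637] [339.6691 285.3558] [328.096  159.0152]
roll1-1 [ 0.4494 -0.0063  0.2422] [356.7098 331.4711] [333.7206 129.5015]
tip11 [0.4446 0.0318 0.1637] [340.5723 213.072 ] [351.0252 169.8008]
roll11 [0.4462 0.0204 0.2422] [358.3121 275.4193] [346.8953 135.3883]
piv-1 [ 0.4363 -0.0195  0.1952] [320.4841 307.2082] [332.3989 142.0301]
piv1 [0.4305 0.0302 0.1952] [320.1752 224.3515] [355.8644 152.7365]
-0.075 [ 0.4421 -0.0697  0.124 ] [317.3048 322.7848] [310.5509 158.8173]
0 [0.4333 0.0048 0.124 ] [316.7746 235.7609] [342.8682 174.2267]
0.075 [0.4245 0.0793 0.124 ] [316.1847 134.6113] [376.8338 190.3912]
```

View pics/z11.png

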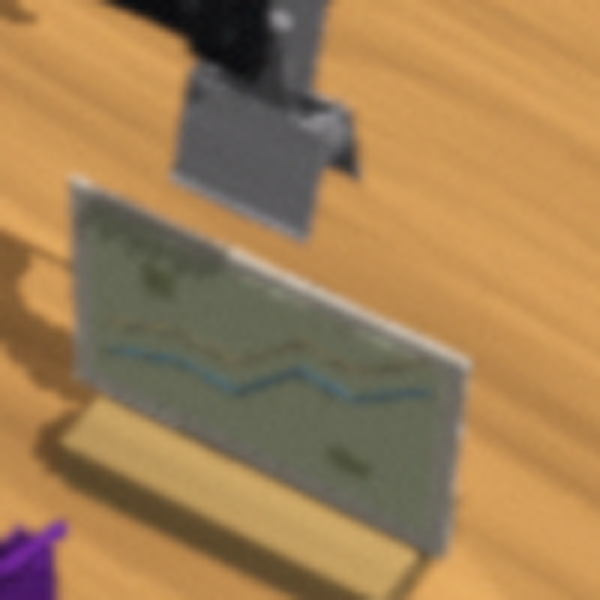

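View pics/z12.png

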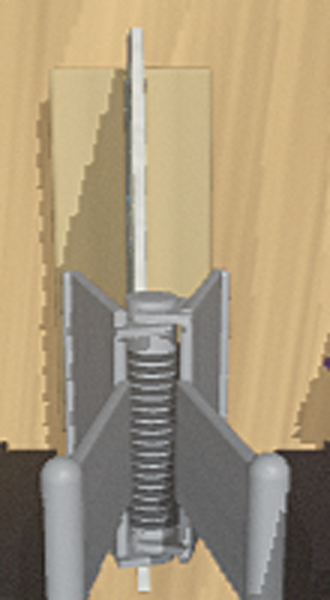

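Hover agrees with the model: predicted jaw corners are within 1 px in both views, and the card line runs under the spine midway between the jaws. Now the numbers for a vertical descent.

```bash
python3 - <<'E'
from h import *
np.set_printoptions(precision=3,suppress=True)
for z in (.17,.144): print(*clipplan([.4333,.0052,z],6.8))
E
```

```text
[-0.012 -0.136  2.515] [-0.01   0.033 -0.072] [0.434 0.005 0.204]
[-0.011 -0.262  5.112] [-0.01   0.033 -0.072] [0.434 0.005 0.178]
```

play_rows --series "0 -0.02 0.3 0 0 0 255; 0 -0.05 0.9 0 0 0 255; 0 -0.09 1.7 0 0 0 255; 0 -0.14 2.5 0 0 0 255; 0 -0.18 3.3 0 0 0 255; 0 -0.22 4.1 0 0 0 255; 0 -0.25 4.7 0 0 0 255; 0 -0.26 5.1 0 0 0 255; 0 -0.26 5.1 0 0 0 255; 0 -0.26 5.1 0 0 0 255"

```text
time: 8.22
tool_pos: [0.4342, 0.0054, 0.1784]
tool_rot: [0.664, 0.747, 0.018, 0.017]
ft_force: [-0.2, -0.6, -0.1]
grip_width: 0.0339
```

```bash
python3 - <<'E'
from h import *
np.set_printoptions(precision=4,suppress=True)
s=read_state(); print(s['time'],s['tool_pos'],s['tool_rot'],s['ft_force'],s['grip_width'])
W=get_calibration('wrist');W={k:np.array(v) for k,v in W.items()}
save('wrist','wrist6');save('scene','scene6');save('top','top6');S=load('scene6')
Rd=Ro.from_quat(s['tool_rot'])*Ro.from_euler('x',2.8,degrees=True)
piv=s['tool_pos']+Ro.from_quat(s['tool_rot']).apply([0,-.0024,.034]);print('piv',piv)
for k,v in model(0).items():
  X=piv+Rd.apply(v); print(k,X,proj(W,X),proj(S,X))
a=cv2.imread('pics/scene6.png');cv2.imwrite('pics/z13.png',cv2.resize(a[130:230,300:400],(600,600),interpolation=cv2.INTER_CUBIC))
b=cv2.imread('pics/wrist6.png');cv2.imwrite('pics/z14.png',cv2.resize(b[75:325,270:380],(264,600),interpolation=cv2.INTER_CUBIC))
E
```

```text
8.225 [0.4342 0.0054 0.1784] [0.6642 0.7472 0.0181 0.0166] [-0.2313 -0.5986 -0.0995] 0.03394870779195099
piv [0.4335 0.0053 0.1444]
tip-1-1 [ 0.4223 -0.0213  0.1129] [298.067  286.3719] [335.908  168.6564]
roll-1-1 [ 0.4207 -0.0097  0.1914] [291.9742 333.505 ] [341.9365 141.3497]
tip-11 [0.4165 0.0284 0.1129] [296.4444 213.6552] [357.7146 179.0072]
roll-11 [0.4175 0.0169 0.1914] [290.3179 276.9599] [354.4185 146.9983]
tip1-1 [ 0.4506 -0.0179  0.1129] [340.0044 285.5606] [327.9836 177.6605]
roll1-1 [ 0.4495 -0.0063  0.1914] [357.1602 331.814 ] [333.3664 150.79  ]
tip11 [0.4447 0.0317 0.1129] [340.9413 213.2386] [349.96  188.305]
roll11 [0.4463 0.0203 0.1914] [358.7969 275.7193] [345.9536 156.6131]
piv-1 [ 0.4364 -0.0196  0.1444] [320.8324 307.4485] [332.1097 161.742 ]
piv1 [0.4306 0.0301 0.1443] [320.5634 224.5429] [354.5763 172.3234]
```

View pics/z13.png

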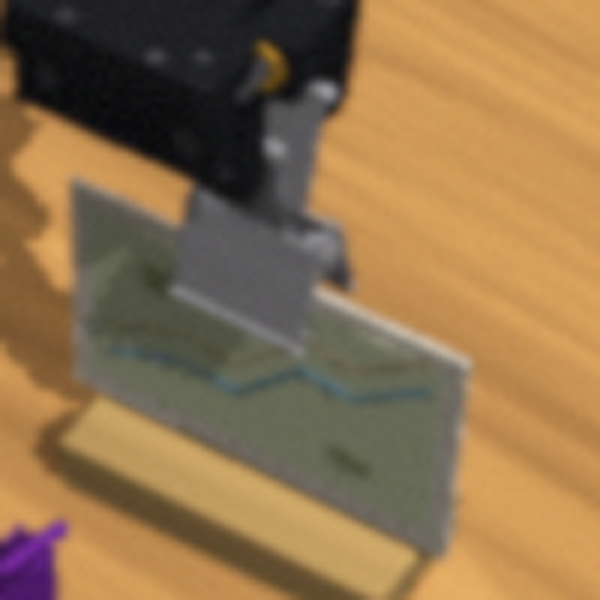

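View pics/z14.png

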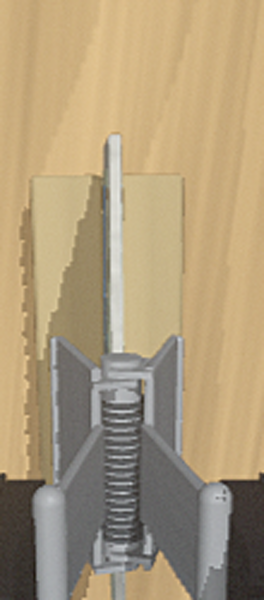

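View pics/scene6.png

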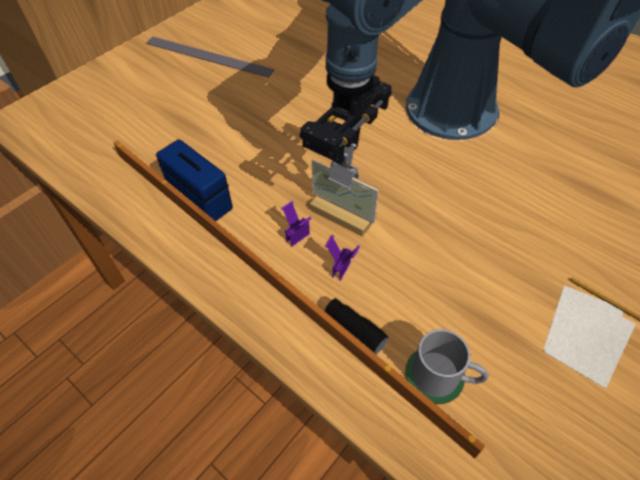

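```bash
python3 - <<'E'
from h import *
np.set_printoptions(precision=4,suppress=True)
W=load('wrist6');S=load('scene6');T0=load('top0')
z=lambda x,y:(270+(x+.5)/2.4-.5,75+(y+.5)/2.4-.5)
a=atz(W,z(114.5,134),.124);b=atz(W,z(117.5,350),.124);c=atz(W,z(118.5,597),.124)
print(a,b,c,[np.degrees(np.arctan2(*(a-q)[1::-1])) for q in(b,c)])
d=(a-c)/np.linalg.norm(a-c); m=a-.075*d;print('mid',m,'piv rel normal/along',np.dot(np.array([.4335,.0053,.124])-m,[d[1],-d[0],0]),np.dot(np.array([.4335,.0053,.124])-m,d))
# tips observed in scene vs card edge: jaw lower edge (172,290)-(303,352)
zz=lambda x,y:(300+(x+.5)/6-.5,130+(y+.5)/6-.5)
print(zz(172,291),zz(303,353),zz(72,180),zz(469,362))
for z0 in (.113,):print(atz(S,zz(172,291),z0),atz(S,zz(303,353),z0))
print('wrist tips',z(54,338),z(179,337))
E
```

```text
[0.4238 0.0798 0.124 ] [0.4304 0.0278 0.124 ] [ 0.4386 -0.0416  0.124 ] [np.float64(97.25042123980232), np.float64(96.92897458788168)]
mid [0.4329 0.0054 0.124 ] piv rel normal/along 0.0006176946518396411 -0.00014399680334609572
(328.25, 178.08333333333334) (350.0833333333333, 188.41666666666666) (311.5833333333333, 159.58333333333334) (377.75, 189.91666666666666)
[ 0.4511 -0.0168  0.113 ] [0.4449 0.0321 0.113 ]
wrist tips (292.2083333333333, 215.54166666666669) (344.2916666666667, 215.125)
```

The clip is centred within 1 mm, square within about 0.3°, and its tips are about 11 mm below the card's top edge with no contact force. Handing in.

```bash
python3 - <<'E'
from h import *
s=read_state(); print(s['time'],s['tool_pos'],s['grip_width'],s['ft_force'],abs(s['qvel']).max())
print(close_job())
E
```

```text
8.375 [0.43424002 0.005332   0.1784795 ] 0.033481459823987605 [ 0.28338334  0.16237289 -1.18013126] 0.001621770170174481
the job is handed in; nothing more can be done
None
```

The clip is off the rail and held wide open across the middle of the card's top edge, touching nothing. I handed the job in at 8.4 s with the grip still squeezing at 22 N.

- **Grip:** the levers are squeezed to the stop, 33.5 mm between the fingers. The clip rolled about 2.8° in the fingers during the squeeze, so I tilted the tool to bring it upright again.
- **Fit on the card:** the last pictures put the clip within about 1 mm of the middle of the card, both along the edge and across it. It is square to within about 0.3°. The jaw tips are about 11 mm below the top edge, with roughly 12 mm of clearance on each face.
- **Contact:** the wrist force was about 1 N, roughly the clip's weight. The largest during the job was a 16 N push on the tool while squeezing the clip on the rail.
- **Other things:** the card looked unmoved in the last scene picture, and so did the other items and the purple clips.

**Disagreements:** the camera positions for the card differed from each other by 1 to 3 mm, which is small next to the clearance. The jaw on the robot's side was checked only in the wrist picture, because the card hides it in the scene view. No check failed.

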